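# Lock the ring and snap the dust cap onto the pump's spare port

### The job

First turn the hexagonal locking ring on the valve block by hand, clockwise seen from above, until its lug rests against the stop pin. Then pick up the grey knobbed dust cap and press it straight down over the stud above the ring until it clicks and sits fully home on the shoulder, and finish while still holding it pressed down there with a steady push: do not let go or ease off. Leave the pressure gauge, the steel spool and the spanner where they lie.

Things in the scene. Friction and masses are not known exactly. Their poses are not given: they have to be found in the camera images.
- seat (a point): Centre of the top face of the shoulder the cap lands on (disc 32 mm across, 3.5 mm thick), 68 mm above the bench, on the vertical axis shared with stud and locking ring; z up. The stud rises 20 mm above this point; 17 mm in diameter, its top 6 mm tapering to 9 mm. Four spring balls stand 3.5 mm out of its side, 9 mm above this point. Fixed to the block.
- ring_hex (a point): On the axis of the captive hexagonal steel locking ring, half-way up the hexagon, 54 mm above the bench; z up, turns with the ring. Hexagon 38 mm across flats, 44 to 64 mm above the bench; the normals of its flats lie along this frame's x axis and every 60 degrees from it. Below it a round 42 mm collar (37 to 44 mm above the bench) with a lug reaching 34 mm from the axis.
- ring (a joint): Turn of the locking ring in rad, growing clockwise seen from above; 1.3 is the stop, where the lug rests against the stop pin. It starts anywhere from 0.05 to 0.5, stays where it is left, and takes about 0.15 N m to turn.
- block: Fixed metal valve block, 110 x 110 x 36 mm, carrying stud, shoulder and ring; origin at the centre of its underside on the bench, below the seat point. A cap nut (dome, up to 47 mm above the bench) sits near each corner. The stop pin, 7 mm thick and up to 44 mm above the bench, stands 31 mm from the axis towards this frame's +x.
- cap: Grey plastic dust cap, about 60 g, standing on the bench mouth down; origin at the centre of its mouth, z up its axis. Skirt 36 mm in diameter, 26 mm high, with a flat top; above it a round ribbed grip knob 24 mm in diameter and 26 mm high (26 to 52 mm above the mouth). The bore is 20 mm wide at its narrowest and clears the stud by 1.5 mm all round.
- cap_mid (a point): Centre of the cap, half-way up: on its axis, 26 mm above its mouth, at the level of the skirt's top and the knob's foot.
- cap_mouth (a point): Centre of the cap's lower rim, z up its axis; lies on the seat point when home. Coming down the stud, the cap's inner lip meets the balls with the mouth about 11 mm above the shoulder; the push needed peaks at some 10 to 15 N near 9 mm and falls to 2 or 3 N by 7 mm; below about 3.5 mm the balls snap out and pull the cap home (the click) and the rim lands on the rigid shoulder.
- gauge: Pressure gauge lying on its back, 68 mm in diameter and 32 mm high, with a short brass stem; origin under its centre. Leave alone.
- spool: Steel pipe spool standing on end, 50 mm in diameter over its two flanges and 42 mm high, waisted; origin under its centre. Leave alone.
- spanner: Steel spanner 180 mm long lying on the bench. Leave alone.
Mind the look-alikes: they are no part of the job. There is more than one size of the block; the job needs the smallest.

How it is judged:
By the outcome, as a careful person would: the job done as asked, in the order asked, and still so for the second after the job is handed in, while the arm keeps its last pose, push and grip.
It also fails if it takes over 48 s, if anything falls off the work surface, if the arm or the gripper's body presses on something with over 40 N, if the wrist force passes 120 N, or if a joint passes its speed limit or range.

### The arm

A 6-joint arm with a two-finger parallel gripper is mounted at the origin on the work surface. World frame = base frame: x ahead of the robot, y to its left, z up, the work surface at z = 0. Lengths are in mm, angles in degrees, forces in N, time in s.
With the tool pointing down it reaches from about 325 to 775 mm from the base axis. Payload 5.5 kg.
Tool frame: the origin (TCP) lies between the finger pads; the fingertips stand 25 mm ahead of it and the grasp point (between the pads) lies 6 mm ahead of it (r.finger_overhang is the distance from the TCP to the fingertips, in mm); z points along the fingers, x is the direction in which the jaws open and shut, and the axes are right-handed (so a half turn about z gives the same grasp; the last joint's range is limited). The gripper opens to 85 mm and grips with 20 to 120 N. Pads are 22 mm wide; open, the fingers measure 114 mm over their backs; the gripper's body (76 mm by 85 mm) begins 54 mm behind the grasp point. The pads swing forward as they close: fully open they stand 13 mm farther back than shut.
Start: joints at [68.085, 5.22, 70.514, -0, 104.267, -3.249], TCP at [192.045, 568.45, 256.275] pointing down, gripper open.
Joint ranges: [-164.24, 164.24], [-49.07, 125.15], [9.68, 141.18], [-86.29, 266.29], [3.28, 154.24], [-151.56, 151.56]. Speed limits (degrees/s): [147.25, 147.25, 172.46, 180, 180, 180].

### API

Orientations are given as [roll, pitch, yaw] about the fixed x, y, z axes, in that order (R = Rz(yaw) Ry(pitch) Rx(roll)).
In Python, from plant import r gives the robot as it stands.
- The arm moves only by the tool servo_tool, never from a script. Its argument "deltas" is a list of rows, each an object of numbers: "dx", "dy", "dz": the shift along the tool's x, y, z in mm; "turn": the turn about the tool's z in degrees. A call has 1 to 20 rows; each row shifts and turns the pose as measured when the row begins, along the tool's axes as they then stand; what a row does not reach is not made up. A row lasts 1/12 s, in which the tool goes at most 41.7 mm and 7.16 degrees, less where a joint would pass 70% of its speed; a pose out of reach is approached as far as the arm can. A call is refused whole if a number of a shift passes 41.7 or a number of a turn 7.16, either way. A call with a gripper value outside its range is refused whole. "grip" is the opening, from 0 (shut) to 1 (fully open), set as the call begins (left out, the last holds). The fingers move at their own pace and stop on an object; "force" is the grip in N (left out, the last holds). Time passes only in rows, so rows that do not move let the fingers close. It gives the time, the measured TCP pose, the force and the opening at its end, in the units of the state.
- r.state(): the state, without advancing time (a new reading comes with each control period).
- r.snapshot(name): name is "scene" or "top" or "wrist"; returns a dict with "pixels" (480x640x3 uint8, red, green, blue), "fov_y" (degrees; the focal length in pixels is half the picture's height over the tangent of half this angle, whatever the lens; pixels are square), "cx", "cy" (the principal point, pixels), "R" (3x3) and "t" (3): a world point X has camera coordinates R X + t; the wrist camera has in their place "hand_eye" (4x4, takes a point from camera to tool coordinates, whose origin is the TCP and whose axes are the tool frame's). Camera axes: x right, y down, z forward; pixel columns grow to the right and rows downward; lengths in mm; the calibration is good to about 2 mm. A picture is of the moment at which its call begins: read the wrist's pose just before it. There is no depth.
- r.hand_in(): hands the job in, once; it reports no verdict.
The state is a dict: "clock": time; "joint_pos": joint angles; "qvel": joint speeds; "joint_efforts": joint torques, N m; "tcp_pos": TCP position; "ee_rot": TCP orientation; "force": force on the tool from outside, world axes, zero at the start; "moment": the same for the moment, N m; "gripper_width": opening from 0.0 (shut) to 1.0 (fully open).
Only numpy, scipy, OpenCV 4.12 (cv2) and the standard library are available. Lean on these libraries where they do the work, as an engineer would, in place of code of your own. Each camera call takes 0.05 s, during which the arm holds its last target. There are 200 camera calls.

## Working session

There is one attempt and no reset: what is moved stays moved. The work goes in short steps, Python scripts to look and compute and a tool call to move; the robot and the scene stay as the last step left them, time stands still between calls to the robot, and variables do not carry over. Pictures are saved under pics/ and viewed, on a budget of 10 in all, crops included, one or two more only if the job needs it, and the job is handed in when it is done.

Besides the shell and the picture viewer there is one more tool, called after "Request:" in YAML: its name, and indented under it one key for each argument. servo_tool: Moves the arm, as the interface text tells. Its arguments: {"type":"object","properties":{"deltas":{"type":"array","items":{"type":"object","properties":{"dx":{"type":"number"},"dy":{"type":"number"},"dz":{"type":"number"},"turn":{"type":"number"}}}},"grip":{"type":"number"},"force":{"type":"number"}},"required":["deltas"]}

```bash
ls; mkdir -p pics; cat > h.py <<'E'
import numpy as np,cv2
from plant import r
def snap(n,f=None):
    s=r.state(); d=r.snapshot(n)
    if f: cv2.imwrite('pics/'+f,cv2.cvtColor(np.array(d['pixels']),cv2.COLOR_RGB2BGR))
    return s,d
def Rot(e):
    a,b,c=np.radians(e);C,S=np.cos,np.sin
    return np.array([[C(c),-S(c),0],[S(c),C(c),0],[0,0,1]])@np.array([[C(b),0,S(b)],[0,1,0],[-S(b),0,C(b)]])@np.array([[1,0,0],[0,C(a),-S(a)],[0,S(a),C(a)]])
def cam(s,d):
    # returns R (world->cam rows), centre
    if 'hand_eye' in d:
        H=np.array(d['hand_eye']);Rt=Rot(s['ee_rot']);M=Rt@H[:3,:3];c=Rt@H[:3,3]+np.array(s['tcp_pos']);return M.T,c
    R=np.array(d['R']);return R,-R.T@np.array(d['t'])
def ray(s,d,px,z):
    R,c=cam(s,d);f=240/np.tan(np.radians(d['fov_y'])/2)
    v=R.T@np.array([(px[0]-d['cx'])/f,(px[1]-d['cy'])/f,1]);return (c+v*(z-c[2])/v[2]).round(1)
def proj(s,d,X):
    R,c=cam(s,d);f=240/np.tan(np.radians(d['fov_y'])/2)
    p=R@(np.array(X)-c);return np.array([d['cx']+f*p[0]/p[2],d['cy']+f*p[1]/p[2]]).round(1)
def tool(s,X):
    return (Rot(s['ee_rot']).T@(np.array(X)-np.array(s['tcp_pos']))).round(1)
E
python3 - <<'E'
from h import *
for n in ['top','scene','wrist']:
    s,d=snap(n,n+'0.png'); print(n,d['fov_y'],cam(s,d)[1])
print(s)
E
```

```text
pics
top 51.938513227914825 [ 355.98287353   33.41857176 1041.88204181]
scene 51.96629277283263 [1217.18992837  204.22844985  598.32563169]
wrist 65.33343659993334 [122.31685948 593.07592892 372.43246367]
{'clock': 0.1, 'joint_pos': array([ 6.80842404e+01,  5.26158321e+00,  7.05775322e+01,  1.46482990e-03,
        1.04266347e+02, -3.24994670e+00]), 'qvel': array([-0.03482271, -0.08729494, -0.16331378, -0.03477173, -0.01504613,
       -0.01229695]), 'joint_efforts': array([ 2.04288939e-03, -4.60213315e+01, -4.19219077e+01, -1.03167265e-04,
        1.06640134e-02,  5.25295306e-06]), 'tcp_pos': array([191.95597859, 568.24066936, 255.20959945]), 'ee_rot': array([-1.79992603e+02,  1.05212231e-01,  7.13345536e+01]), 'force': array([-0.11969925,  0.04221876,  0.02485403]), 'moment': array([-0.00103977, -0.01064311, -0.02596239]), 'gripper_width': 1.0005561314005091}
```

View pics/top0.png

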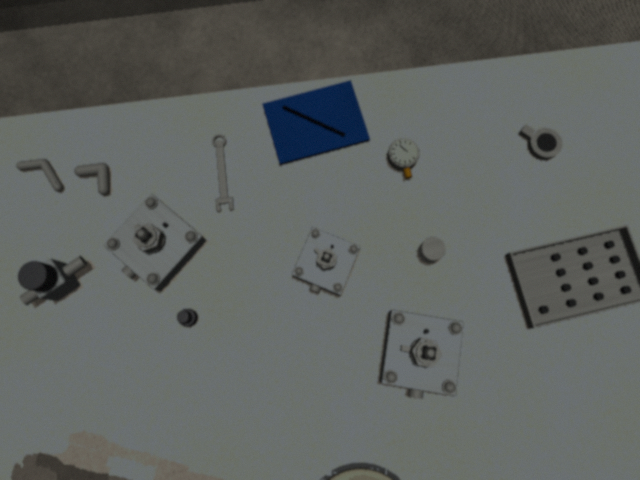

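View pics/scene0.png

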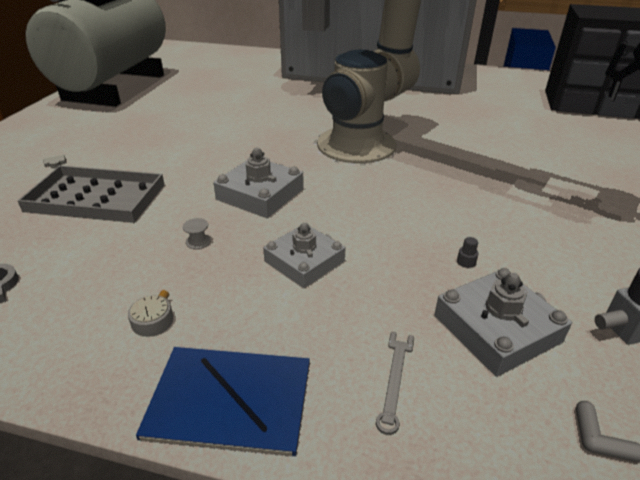

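The blocks are at top-view pixels (156,242) large, (326,262) smallest and (424,352) medium. I choose (326,262). The cap is the knobbed dark-grey piece at (187,317). The other things that could be taken for it are the black cylinder on the valve at (38,275) and the spool at (432,249).

```bash
python3 - <<'E'
from h import *
s,d=snap('top')
f=240/np.tan(np.radians(d['fov_y']/2)); print(f)
for n,p,z in [('blk',(326,262),40),('stud',(325,256),85),('cap',(187,317),30),('big',(156,242),40),('med',(424,352),40),('c1',(312,229),36),('c2',(360,247),36),('c3',(340,296),36),('c4',(293,278),36),('b1',(152,196),50),('b2',(205,238),50),('gauge',(403,153),20),('spool',(432,249),30),('span',(221,180),5)]:
    print(n,ray(s,d,p,z))
im=cv2.cvtColor(np.array(d['pixels']),cv2.COLOR_RGB2BGR)
a=cv2.resize(im[215:310,280:375],(400,400),interpolation=2);b=cv2.resize(im[290:340,162:212],(400,400),interpolation=2)
cv2.imwrite('pics/crop.png',cv2.convertScaleAbs(np.hstack([a,b]),alpha=1.5))
X=ray(s,d,(326,262),40)
print('tool',tool(s,X))
E
```

```text
492.74378595765626
blk [514.2  -1.   40. ]
stud [519.2   0.9  85. ]
cap [440.5 293.5  30. ]
big [601.8 343.3  40. ]
med [ 310.4 -169.4   40. ]
c1 [588.   18.6  36. ]
c2 [536.9 -75.4  36. ]
c3 [441.8 -20.1  36. ]
c4 [490.8  70.4  36. ]
b1 [698.9 342.5  50. ]
b2 [594.6 239.6  50. ]
gauge [ 735.8 -201.9   20. ]
spool [ 514.3 -224.4   30. ]
span [731.4 203.2   5. ]
tool [-435.9  487.5  216. ]
```

View pics/crop.png

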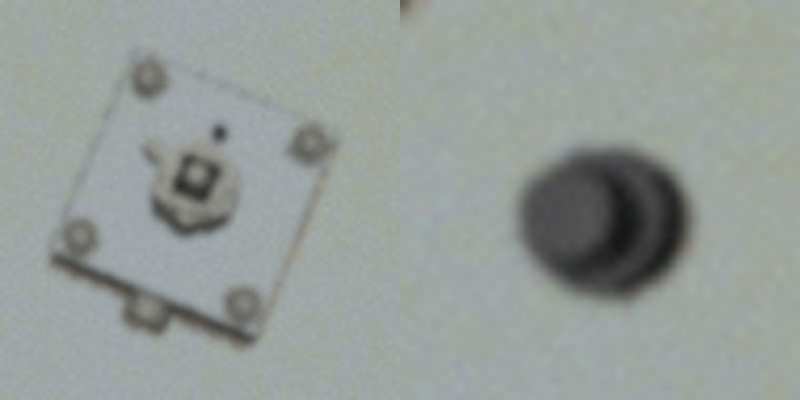

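Candidates checked: the (326,262) block measures about 107 mm a side, and its lug is left of the stop pin. The crop shows the cap with its knob on a wider skirt. I'm moving over the block.

Request:
servo_tool:
  deltas:
    - {"dx":-27,"dy":30.5}
    - {"dx":-27,"dy":30.5}
    - {"dx":-27,"dy":30.5}
    - {"dx":-27,"dy":30.5}
    - {"dx":-27,"dy":30.5}
    - {"dx":-27,"dy":30.5}
    - {"dx":-27,"dy":30.5}
    - {"dx":-27,"dy":30.5}
    - {"dx":-27,"dy":30.5}
    - {"dx":-27,"dy":30.5}
    - {"dx":-27,"dy":30.5}
    - {"dx":-27,"dy":30.5}
    - {"dx":-27,"dy":30.5}
    - {"dx":-27,"dy":30.5}
    - {"dx":-27,"dy":30.5}
    - {"dx":-27,"dy":30.5}
  grip: 1

```text
validation failed for argument at $.de...
```

```bash
python3 - <<'E'
from h import *
s,d=snap('wrist','w1.png'); print(s['clock'],s['tcp_pos'],s['ee_rot'],s['joint_pos'],r.finger_overhang)
print('to go',tool(s,[517,0,68]),proj(s,d,[517,0,68]),d['hand_eye'])
E
```

```text
0.2 [191.97797137 568.31532348 255.57904876] [-1.79996764e+02  6.88291047e-02  7.13344350e+01] [ 6.80860554e+01  5.24683106e+00  7.05556932e+01 -6.90650498e-04
  1.04266378e+02 -3.24854753e+00] 25.0
to go [-434.2  489.8  188.1] [-40.6 603.7] [[ 9.99999402e-01  1.05477632e-03  2.90000337e-04  1.02612248e+00]
 [-1.09351091e-03  9.56643808e-01  2.91258355e-01 -7.39398058e+01]
 [ 2.97853896e-05 -2.91258498e-01  9.56644389e-01 -1.17214839e+02]
 [ 0.00000000e+00  0.00000000e+00  0.00000000e+00  1.00000000e+00]]
```

View pics/w1.png

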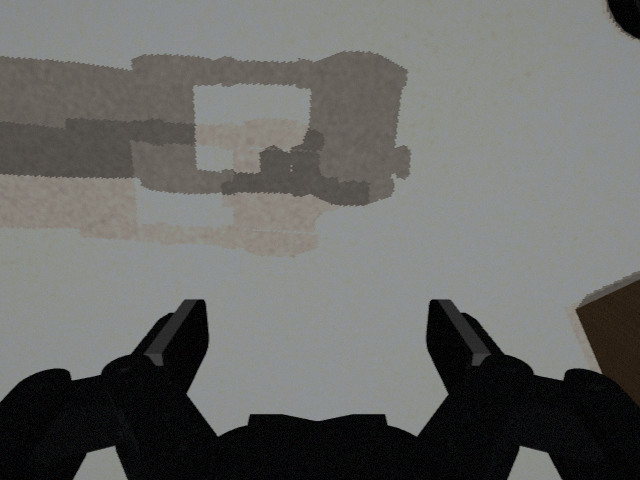

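The move was refused, so this wrist view only shows the start area: bench, shadow and fingers. I'll retry with every field filled in.

Request:
servo_tool:
  deltas:
    - {"dx":-27,"dy":30.5,"dz":0,"turn":0}
    - {"dx":-27,"dy":30.5,"dz":0,"turn":0}
    - {"dx":-27,"dy":30.5,"dz":0,"turn":0}
    - {"dx":-27,"dy":30.5,"dz":0,"turn":0}
    - {"dx":-27,"dy":30.5,"dz":0,"turn":0}
    - {"dx":-27,"dy":30.5,"dz":0,"turn":0}
    - {"dx":-27,"dy":30.5,"dz":0,"turn":0}
    - {"dx":-27,"dy":30.5,"dz":0,"turn":0}
    - {"dx":-27,"dy":30.5,"dz":0,"turn":0}
    - {"dx":-27,"dy":30.5,"dz":0,"turn":0}
    - {"dx":-27,"dy":30.5,"dz":0,"turn":0}
    - {"dx":-27,"dy":30.5,"dz":0,"turn":0}
    - {"dx":-27,"dy":30.5,"dz":0,"turn":0}
    - {"dx":-27,"dy":30.5,"dz":0,"turn":0}
    - {"dx":-27,"dy":30.5,"dz":0,"turn":0}
    - {"dx":-27,"dy":30.5,"dz":0,"turn":0}

```text
clock: 1.58
tcp_pos: [520.4, -6.4, 252.1]
ee_rot: [179.9, 0.2, 72.2]
force: [1.2, 0.1, 1.2]
gripper_width: 1.002
```

```bash
python3 - <<'E'
from h import *
s,d=snap('wrist','w2.png'); print(s['clock'],s['tcp_pos'],s['ee_rot'],s['joint_pos'])
print(proj(s,d,[517,0,68]))
im=cv2.imread('pics/w2.png');cv2.imwrite('pics/w2c.png',cv2.convertScaleAbs(cv2.resize(im[130:350,180:460],None,fx=2.7,fy=2.7,interpolation=2),alpha=1.3))
E
```

```text
1.5833 [520.35794386  -6.39019272 252.12057046] [179.919734     0.23190749  72.18900786] [ -4.30117609  -7.11137453  83.13243158  -0.25166948 103.95494453
 -76.55108995]
[322.8 207.5]
```

View pics/w2c.png

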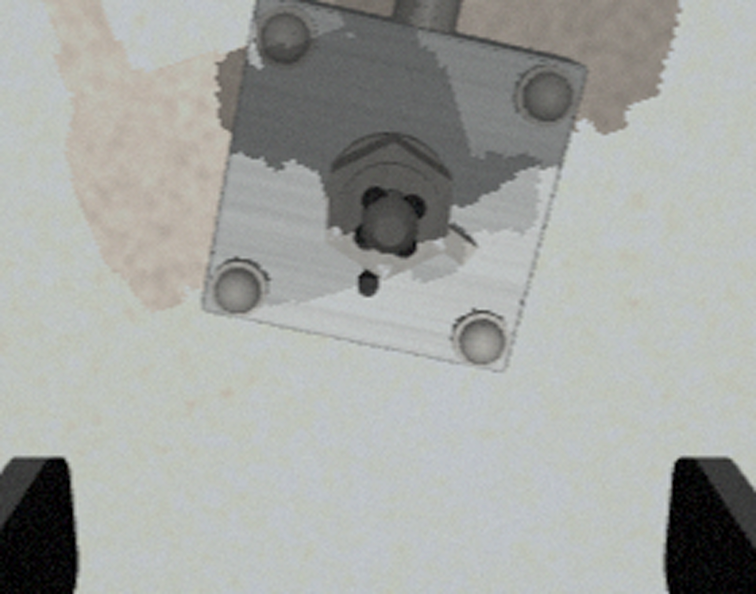

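The wrist crop shows the stud at about (390,220), the stop pin at (368,283), the lug tip at (470,240) and the hexagon's side flats at x≈329 and 451, so the flat normals lie nearly along tool x. I'm computing the poses now.

```bash
python3 - <<'E'
from h import *
s,d=snap('wrist')
P=lambda c,z: ray(s,d,(c[0]/2.7+180-.3,c[1]/2.7+130-.3),z)
print('stud',P((390,222),84),P((390,220),88))
C=[P(c,36) for c in [(255,-3),(585,66),(503,372),(204,308)]]
print('corners',C,np.mean(C,0),[np.linalg.norm(C[i]-C[i-1]) for i in range(4)])
N=[P(c,44) for c in [(284,37),(547,96),(480,341),(237,289)]];print('nuts',np.mean(N,0))
H=[P(c,64) for c in [(392,133),(330,168),(327,235),(452,180),(448,238)]];print('hex',H)
A=(np.mean(C,0)+np.mean(N,0))/2
an=lambda p:np.degrees(np.arctan2(p[1]-A[1],p[0]-A[0]))
print('pin',P((368,275),44),an(P((368,275),44)),'lug',an(P((462,242),44)), 'blockdirs',[an((C[i]+C[i-1])/2) for i in range(4)])
print('tool A',tool(s,[A[0],A[1],71]))
E
```

```text
stud [519.2  -5.9  84. ] [517.7  -5.5  88. ]
corners [array([447.6, -27.4,  36. ]), array([500.7,  66.3,  36. ]), array([594.4,  12.3,  36. ]), array([539.7, -79.7,  36. ])] [520.6    -7.125  36.   ] [np.float64(105.9136440691189), np.float64(107.7000464252453), np.float64(108.14661344674644), np.float64(107.03312571349112)]
nuts [519.775  -6.8    44.   ]
hex [array([497.9,   1.7,  64. ]), array([502.2, -19.4,  64. ]), array([521.8, -27.1,  64. ]), array([517.2,  14.7,  64. ]), array([534.2,   8.3,  64. ])]
pin [543.6 -21.1  44. ] -31.125430978539 lug 40.76360520094122 blockdirs [np.float64(-119.66700905556739), np.float64(150.15637048805513), np.float64(59.39730813480141), np.float64(-29.707012314014257)]
tool A [  6.1  -4.6 179.7]
```

```bash
python3 - <<'E'
from h import *
s,d=snap('wrist','w3.png'); print(s['clock'],s['tcp_pos'],s['ee_rot'],s['qvel'].round(2))
a=cv2.imread('pics/w2.png');b=cv2.imread('pics/w3.png')
o={}
for n,(x,y) in dict(all=(320,210),stud=(324,211)).items():
    h=60 if n=='all' else 14
    m=cv2.matchTemplate(b,a[y-h:y+h,x-h:x+h],cv2.TM_CCOEFF_NORMED);q=cv2.minMaxLoc(m);o[n]=np.array(q[3])+h-(x,y);print(n,o[n],q[1])
sh=o['all']
P=lambda c,z: ray(s,d,(c[0]/2.7+180-.3+sh[0],c[1]/2.7+130-.3+sh[1]),z)
C=np.mean([P(c,36) for c in [(255,-3),(585,66),(503,372),(204,308)]],0);N=np.mean([P(c,44) for c in [(284,37),(547,96),(480,341),(237,289)]],0)
print(C,N,P((390,222),84)); A=(C+N)/2
print('tool',tool(s,[A[0],A[1],71]))
E
```

```text
1.6833 [521.24478972  -9.34040419 250.62478437] [-179.99890317    0.37498158   71.8263003 ] [ 4.69 -2.56  1.81  2.95  2.19  3.95]
all [ 3 -1] 0.9656245112419128
stud [ 4 -1] 0.9214128255844116
[ 5.187e+02 -4.500e-01  3.600e+01] [ 5.17875e+02 -2.25000e-01  4.40000e+01] [5.174e+02 2.000e-01 8.400e+01]
tool [  8.8  -5.6 179.6]
```

Request:
servo_tool:
  deltas:
    - {"dx":4.5,"dy":-3,"dz":30,"turn":1.5}
    - {"dx":4,"dy":-2.5,"dz":35,"turn":1.3}
    - {"dx":0,"dy":0,"dz":30,"turn":0}
    - {"dx":0,"dy":0,"dz":0,"turn":0}
    - {"dx":0,"dy":0,"dz":0,"turn":0}
    - {"dx":0,"dy":0,"dz":0,"turn":0}
    - {"dx":0,"dy":0,"dz":0,"turn":0}
    - {"dx":0,"dy":0,"dz":0,"turn":0}
  grip: 0.85

```text
clock: 2.4
tcp_pos: [518.0, 8.0, 161.0]
ee_rot: [179.6, -0.0, 69.3]
force: [-0.8, 0.4, 0.8]
gripper_width: 0.851
```

```bash
python3 - <<'E'
from h import *
s,d=snap('wrist','w4.png'); print(s['clock'],s['tcp_pos'],s['ee_rot'],s['qvel'].round(2),s['force'])
print(proj(s,d,[518,0,64]),proj(s,d,[518,0,88]),tool(s,[518,0,71]))
im=cv2.imread('pics/w4.png');cv2.imwrite('pics/w4c.png',cv2.convertScaleAbs(cv2.resize(im[150:420,150:490],None,fx=2.2,fy=2.2,interpolation=2),alpha=1.3))
E
```

```text
2.4 [517.95291695   7.99712014 161.0079338 ] [ 1.79567711e+02 -4.01657838e-02  6.92746256e+01] [ 0.51 -0.86 -1.84  0.13  0.73  0.03] [-0.79813234  0.36374995  0.76888881]
[302.8 251.6] [301.2 266.7] [-7.5  2.2 90. ]
```

View pics/w4c.png

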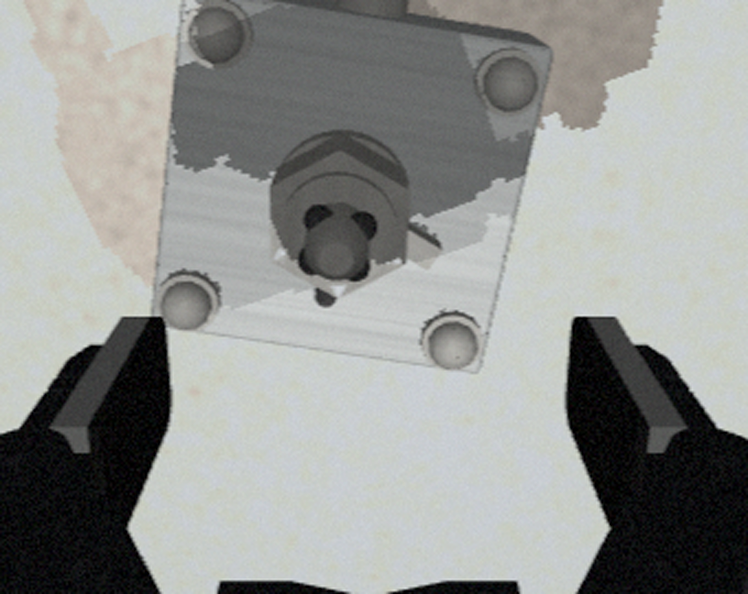

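```bash
python3 - <<'E'
from h import *
s,d=snap('wrist')
P=lambda c,z: ray(s,d,(c[0]/2.2+150-.3,c[1]/2.2+150-.3),z)
print(s['tcp_pos'],s['ee_rot'])
print('stud',P((337,250),86),'hexc',P((339,216.5),64),'hexx',P((272,216),64),P((407,216),64))
C=np.mean([P(c,36) for c in [(180,-3),(552,46),(480,373),(152,326)]],0);N=np.mean([P(c,44) for c in [(217,35),(510,83),(452,344),(187,305)]],0)
print(C,N)
A=(P((337,250),86)+P((339,216.5),64)+C+N)/4
print(A,tool(s,[A[0],A[1],73]))
E
```

```text
[518.26079207   7.97111253 161.53376325] [ 1.79508126e+02 -6.44498516e-02  6.92699343e+01]
stud [517.8   1.1  86. ] hexc [516.7   1.3  64. ] hexx [510.  -15.9  64. ] [523.2  18.9  64. ]
[ 5.196e+02 -1.250e-01  3.600e+01] [518.075   0.875  44.   ]
[518.04375   0.7875   57.5    ] [-6.9  1.6 88.5]
```

Request:
servo_tool:
  deltas:
    - {"dx":-7,"dy":1.5,"dz":20,"turn":0}
    - {"dx":0,"dy":0,"dz":25,"turn":0}
    - {"dx":0,"dy":0,"dz":20,"turn":0}
    - {"dx":0,"dy":0,"dz":10,"turn":0}
    - {"dx":0,"dy":0,"dz":0,"turn":0}
    - {"dx":0,"dy":0,"dz":0,"turn":0}
    - {"dx":0,"dy":0,"dz":0,"turn":0}
    - {"dx":0,"dy":0,"dz":0,"turn":0}

```text
clock: 3.17
tcp_pos: [523.2, -0.3, 94.5]
ee_rot: [178.6, -0.3, 69.2]
force: [0.4, -0.3, 0.3]
gripper_width: 0.845
```

Request:
servo_tool:
  deltas:
    - {"dx":-0.4,"dy":-3,"dz":8,"turn":0}
    - {"dx":-0.4,"dy":-2.8,"dz":8,"turn":0}
    - {"dx":0,"dy":0,"dz":4,"turn":0}
    - {"dx":0,"dy":0,"dz":2,"turn":0}
    - {"dx":0,"dy":0,"dz":0,"turn":0}
    - {"dx":0,"dy":0,"dz":0,"turn":0}

```text
clock: 3.67
tcp_pos: [518.9, 1.2, 73.2]
ee_rot: [178.3, -0.4, 69.3]
force: [0.9, 0.4, 0.1]
gripper_width: 0.844
```

```bash
python3 -c "
from h import *
s=r.state();print(s['tcp_pos'],s['ee_rot'],s['force'],s['moment'],s['qvel'].round(1),tool(s,[517.5,1,70]))"
```

```text
[518.85836495   1.21252587  73.22095281] [178.33704211  -0.41822638  69.26255791] [0.9313028  0.37071969 0.05663053] [-0.01090797  0.00577641  0.06849552] [ 0.   0.2  0.4 -0.1 -0.   0. ] [-0.7 -1.3  3.2]
```

Request:
servo_tool:
  deltas:
    - {"dx":-0.5,"dy":-1,"dz":3,"turn":0}
    - {"dx":0,"dy":0,"dz":0,"turn":0}
    - {"dx":0,"dy":0,"dz":0,"turn":0}
    - {"dx":0,"dy":0,"dz":0,"turn":0}
    - {"dx":0,"dy":0,"dz":0,"turn":0}
    - {"dx":0,"dy":0,"dz":0,"turn":0}
    - {"dx":0,"dy":0,"dz":0,"turn":0}
  grip: 0.2
  force: 50

```text
clock: 4.25
tcp_pos: [517.5, -0.6, 70.7]
ee_rot: [178.3, -0.2, 69.2]
force: [-0.4, 0.2, 0.1]
gripper_width: 0.434
```

Request:
servo_tool:
  deltas:
    - {"dx":0,"dy":0,"dz":0,"turn":0}
    - {"dx":0,"dy":0,"dz":0,"turn":0}
    - {"dx":0,"dy":0,"dz":0,"turn":4}
    - {"dx":0,"dy":0,"dz":0,"turn":5}
    - {"dx":0,"dy":0,"dz":0,"turn":5}

```text
clock: 4.67
tcp_pos: [517.5, -0.5, 70.8]
ee_rot: [178.4, -0.6, 54.9]
force: [-0.2, 0.8, 0.5]
gripper_width: 0.429
```

```bash
python3 -c "
from h import *
s=r.state();print(s['tcp_pos'],s['ee_rot'],s['force'],s['moment'],s['gripper_width'],s['joint_pos'])"
```

```text
[ 5.17506934e+02 -5.15319783e-01  7.07674413e+01] [178.39949301  -0.58286084  54.90993999] [-0.23661152  0.78340203  0.47115624] [-0.38384746  0.3366818   0.20029955] 0.4292250593813757 [ -3.61709352  -6.4228352  100.99720411  -0.34062066  83.75641634
 -58.4867802 ]
```

Request:
servo_tool:
  deltas:
    - {"dx":0,"dy":0,"dz":0,"turn":5}
    - {"dx":0,"dy":0,"dz":0,"turn":5}
    - {"dx":0,"dy":0,"dz":0,"turn":5}
    - {"dx":0,"dy":0,"dz":0,"turn":5}
    - {"dx":0,"dy":0,"dz":0,"turn":5}
    - {"dx":0,"dy":0,"dz":0,"turn":5}
    - {"dx":0,"dy":0,"dz":0,"turn":4}

```text
clock: 5.25
tcp_pos: [517.6, -0.4, 70.8]
ee_rot: [178.9, -1.3, 19.4]
force: [2.5, 0.0, 0.9]
gripper_width: 0.435
```

```bash
python3 -c "
from h import *
s=r.state();print(s['tcp_pos'],s['ee_rot'],s['force'],s['moment'],s['gripper_width'],s['joint_pos'])"
```

```text
[ 5.17570216e+02 -3.67330606e-01  7.07682029e+01] [178.91991119  -1.31159033  19.41157971] [2.49537413 0.04724932 0.86062229] [-0.47044555  0.65796397  0.22489903] 0.43505055373587653 [ -3.5114032   -6.36923777 100.94750629  -0.48687372  83.7933209
 -22.86485945]
```

Turned 50° so far, with a low moment. I'm continuing gently to the stop.

Request:
servo_tool:
  deltas:
    - {"dx":0,"dy":0,"dz":0,"turn":3}
    - {"dx":0,"dy":0,"dz":0,"turn":3}
    - {"dx":0,"dy":0,"dz":0,"turn":3}
    - {"dx":0,"dy":0,"dz":0,"turn":3}

```text
clock: 5.58
tcp_pos: [517.5, 0.8, 70.8]
ee_rot: [179.2, -1.5, 7.4]
force: [0.4, -1.9, -0.1]
gripper_width: 0.43
```

```bash
python3 -c "
from h import *
s=r.state();print(s['tcp_pos'],s['ee_rot'],s['force'],s['moment'],s['gripper_width'],s['joint_pos'])"
```

```text
[517.54137142   0.82468674  70.82037274] [179.2249704   -1.45234151   7.3683536 ] [ 0.35364408 -1.90602946 -0.0831916 ] [-0.41594719  0.35415661  2.87673692] 0.4301386127223445 [ -3.37552605  -6.3256135  100.90082341  -0.49357319  83.8536868
 -10.68793877]
```

Request:
servo_tool:
  deltas:
    - {"dx":0,"dy":0,"dz":0,"turn":3}
    - {"dx":0,"dy":0,"dz":0,"turn":3}

```text
clock: 5.75
tcp_pos: [517.6, 2.5, 70.9]
ee_rot: [179.4, -1.5, 1.8]
force: [0.8, -0.6, 0.0]
gripper_width: 0.431
```

```bash
python3 - <<'E'
from h import *
s,d=snap('wrist','w5.png');print(s['tcp_pos'],s['ee_rot'],s['force'],s['moment'],s['gripper_width'])
im=cv2.imread('pics/w5.png');cv2.imwrite('pics/w5c.png',cv2.convertScaleAbs(cv2.resize(im[150:480,160:480],None,fx=1.8,fy=1.8,interpolation=2),alpha=1.6))
E
```

```text
[517.5755287    2.50141233  70.93833646] [179.43757044  -1.51584799   1.75376641] [ 0.80810065 -0.64397118  0.00594296] [0.01120631 0.2814277  3.38487771] 0.431056965422295
```

View pics/w5c.png

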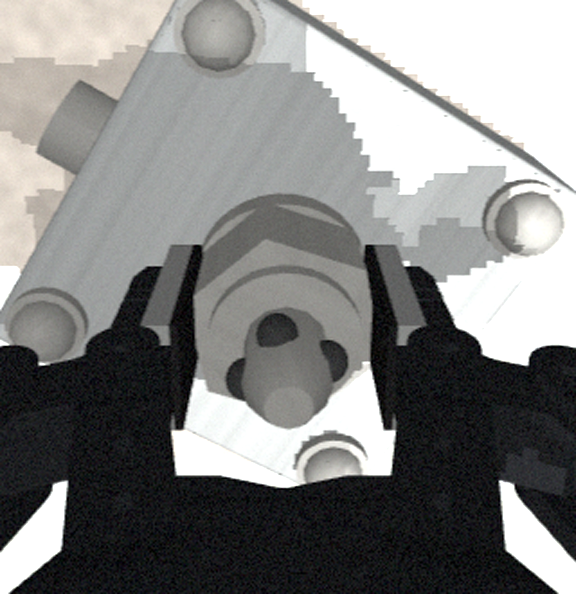

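The hexagon's apex (268,210) now sits about 6° off the jaw line and the moment rose from 0.2 to 3.4 N·m. The ring is on its stop and the pads are slipping over the hexagon. I'm releasing and rising.

Request:
servo_tool:
  deltas:
    - {"dx":0,"dy":0,"dz":0,"turn":0}
    - {"dx":0,"dy":0,"dz":0,"turn":0}
    - {"dx":0,"dy":0,"dz":0,"turn":0}
    - {"dx":0,"dy":0,"dz":0,"turn":0}
    - {"dx":0,"dy":0,"dz":-10,"turn":0}
    - {"dx":0,"dy":0,"dz":-20,"turn":0}
    - {"dx":0,"dy":0,"dz":-30,"turn":0}
    - {"dx":0,"dy":0,"dz":-30,"turn":0}
    - {"dx":0,"dy":0,"dz":-25,"turn":0}
    - {"dx":0,"dy":0,"dz":0,"turn":0}
    - {"dx":0,"dy":0,"dz":0,"turn":0}
    - {"dx":0,"dy":0,"dz":0,"turn":0}
    - {"dx":0,"dy":0,"dz":0,"turn":0}
    - {"dx":0,"dy":0,"dz":0,"turn":0}
  grip: 0.62

```text
clock: 6.97
tcp_pos: [513.4, 2.0, 194.0]
ee_rot: [179.4, -1.6, 1.5]
force: [0.8, 0.2, -0.0]
gripper_width: 0.623
```

```bash
python3 - <<'E'
from h import *
s,d=snap('wrist','w6.png');print(s['clock'],s['tcp_pos'],s['ee_rot'],s['force'],s['moment'],s['gripper_width'],s['qvel'].round(1))
print(proj(s,d,[517.5,.5,64]),tool(s,[440.5,293.5,150]))
im=cv2.imread('pics/w6.png');cv2.imwrite('pics/w6c.png',cv2.convertScaleAbs(cv2.resize(im[120:420,160:480],None,fx=2,fy=2,interpolation=2),alpha=1.5))
E
```

```text
6.9667 [513.43798496   2.03261815 193.95928007] [179.44015651  -1.56669882   1.50813938] [ 0.77515976  0.15188616 -0.01276125] [-0.01875103  0.04409815  0.05668031] 0.6225203658046914 [-0.   0.3  0.8  0.1 -0.1 -0.1]
[316.7 234.7] [ -66.4 -293.7   39.3]
```

View pics/w6c.png

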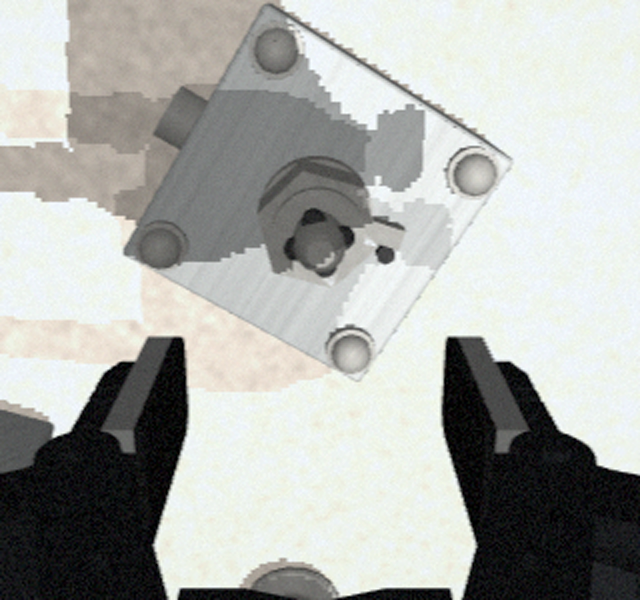

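The lug (385,232) rests against the pin (385,253), so the ring is done. Moving on to the cap.

Request:
servo_tool:
  deltas:
    - {"dx":-5,"dy":-20,"dz":0,"turn":0}
    - {"dx":-8,"dy":-36,"dz":0,"turn":0}
    - {"dx":-8,"dy":-36,"dz":0,"turn":0}
    - {"dx":-8,"dy":-36,"dz":0,"turn":0}
    - {"dx":-8,"dy":-36,"dz":0,"turn":0}
    - {"dx":-8,"dy":-36,"dz":0,"turn":0}
    - {"dx":-8,"dy":-36,"dz":0,"turn":0}
    - {"dx":-8,"dy":-30,"dz":0,"turn":0}
    - {"dx":-5,"dy":-15,"dz":0,"turn":0}
    - {"dx":0,"dy":0,"dz":0,"turn":0}
    - {"dx":0,"dy":0,"dz":0,"turn":0}
    - {"dx":0,"dy":0,"dz":0,"turn":0}
    - {"dx":0,"dy":0,"dz":0,"turn":0}
    - {"dx":0,"dy":0,"dz":0,"turn":0}
    - {"dx":0,"dy":0,"dz":0,"turn":0}
  grip: 0.62

```text
clock: 8.27
tcp_pos: [433.2, 287.3, 172.0]
ee_rot: [178.8, -0.2, 1.0]
force: [0.1, 0.9, -0.1]
gripper_width: 0.621
```

```bash
python3 - <<'E'
from h import *
s,d=snap('wrist','w7.png');print(s['clock'],s['tcp_pos'],s['ee_rot'],s['gripper_width'],s['qvel'].round(1))
print(proj(s,d,[440.5,293.5,52]))
g=cv2.cvtColor(np.array(d['pixels']),cv2.COLOR_RGB2GRAY)
cv2.imwrite('pics/w7c.png',cv2.convertScaleAbs(cv2.imread('pics/w7.png'),alpha=1.6))
E
```

```text
8.2667 [433.2141985  287.26603542 172.04033515] [ 1.78818868e+02 -1.53010821e-01  1.04111519e+00] 0.6208568209462805 [-1.2 -0.2  0.4 -0.2  0.1 -0.3]
[326.7 226.2]
```

View pics/w7c.png

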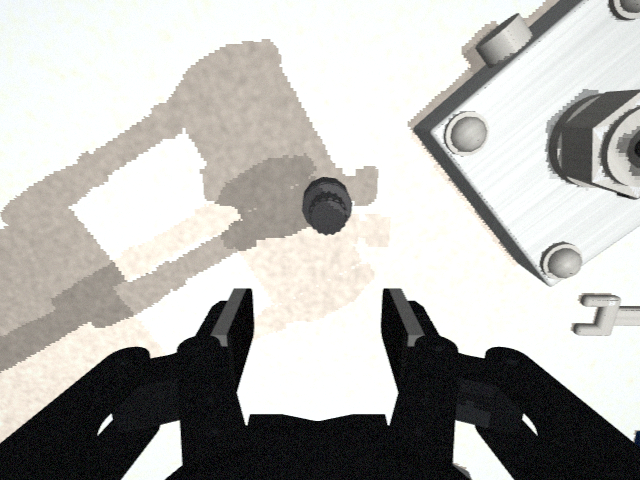

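The cap stands at about (327,206), with its knob top at about (327,216). The big block to the right is clear.

```bash
python3 - <<'E'
from h import *
s,d=snap('wrist')
g=cv2.cvtColor(np.array(d['pixels']),cv2.COLOR_RGB2GRAY)[160:245,290:365]
m=(g<55).astype(np.uint8);n,l,st,c=cv2.connectedComponentsWithStats(m);i=1+st[1:,4].argmax();print(st[i],c[i]+[290,160])
x,y,w,h,_=st[i]
cx=290+x+w/2
print('knob top',ray(s,d,(327,216),52),'bbox top skirt edge',ray(s,d,(cx,160+y),26),'knob bottom edge',ray(s,d,(cx,160+y+h),52),ray(s,d,(290+x,200),26),ray(s,d,(290+x+w,200),26))
print(s['tcp_pos'],s['ee_rot'],tool(s,[*ray(s,d,(327,216),52)[:2],52]))
E
```

```text
[  12   17   48   58 1820] [324.13901099 206.29945055]
knob top [440.6 300.4  52. ] bbox top skirt edge [440.1 321.5  26. ] knob bottom edge [440.3 287.3  52. ] [423.4 304.8  26. ] [457.7 305.4  26. ]
[433.29999904 287.19145365 172.12960411] [ 1.78817559e+02 -1.64897805e-01  1.02924280e+00] [  7.2 -15.6 119.9]
```

Request:
servo_tool:
  deltas:
    - {"dx":3.5,"dy":-8,"dz":15,"turn":0}
    - {"dx":3.5,"dy":-7.5,"dz":20,"turn":0}
    - {"dx":0,"dy":0,"dz":20,"turn":0}
    - {"dx":0,"dy":0,"dz":15,"turn":0}
    - {"dx":0,"dy":0,"dz":8,"turn":0}
    - {"dx":0,"dy":0,"dz":0,"turn":0}
    - {"dx":0,"dy":0,"dz":0,"turn":0}
    - {"dx":0,"dy":0,"dz":0,"turn":0}
    - {"dx":0,"dy":0,"dz":0,"turn":0}

```text
clock: 9.12
tcp_pos: [444.3, 300.0, 96.3]
ee_rot: [179.1, -0.6, 0.7]
force: [0.5, 0.7, 0.1]
gripper_width: 0.62
```

```bash
python3 - <<'E'
from h import *
s=r.state();print(s['tcp_pos'],s['ee_rot'],s['qvel'].round(1),tool(s,[440.5,300.3,52]))
E
```

```text
[444.3305653  300.0091058   96.31949131] [179.07170235  -0.62262469   0.69112475] [-0.1 -0.4 -0.8  0.1  0.4 -0. ] [-4.3 -1.1 44.3]
```

Request:
servo_tool:
  deltas:
    - {"dx":-2,"dy":-0.5,"dz":10,"turn":0}
    - {"dx":-2,"dy":-0.5,"dz":12,"turn":0}
    - {"dx":0,"dy":0,"dz":10,"turn":0}
    - {"dx":0,"dy":0,"dz":6,"turn":0}
    - {"dx":0,"dy":0,"dz":3,"turn":0}
    - {"dx":0,"dy":0,"dz":0,"turn":0}
    - {"dx":0,"dy":0,"dz":0,"turn":0}
    - {"dx":0,"dy":0,"dz":0,"turn":0}

```text
clock: 9.78
tcp_pos: [441.0, 300.8, 52.7]
ee_rot: [179.2, -0.8, 0.7]
force: [0.6, -0.1, -0.0]
gripper_width: 0.619
```

```bash
python3 - <<'E'
from h import *
s=r.state();print(s['tcp_pos'],s['ee_rot'],s['force'],tool(s,[440.5,300.3,52]))
E
```

```text
[440.95706957 300.79264367  52.6790711 ] [179.15805936  -0.76491824   0.7005221 ] [ 0.5525199  -0.11583407 -0.04775465] [-0.5  0.5  0.7]
```

Request:
servo_tool:
  deltas:
    - {"dx":-0.5,"dy":0.5,"dz":0.5,"turn":0}
    - {"dx":0,"dy":0,"dz":0,"turn":0}
    - {"dx":0,"dy":0,"dz":0,"turn":0}
    - {"dx":0,"dy":0,"dz":0,"turn":0}
    - {"dx":0,"dy":0,"dz":0,"turn":0}
    - {"dx":0,"dy":0,"dz":0,"turn":0}
    - {"dx":0,"dy":0,"dz":0,"turn":0}
    - {"dx":0,"dy":0,"dz":0,"turn":0}
    - {"dx":0,"dy":0,"dz":0,"turn":0}
  grip: 0
  force: 90

```text
clock: 10.53
tcp_pos: [441.3, 300.7, 53.9]
ee_rot: [179.2, -0.9, 0.7]
force: [0.2, 0.3, -0.6]
gripper_width: 0.251
```

```bash
python3 - <<'E'
from h import *
s=r.state();print(s['tcp_pos'],s['ee_rot'],s['force'],s['moment'],s['gripper_width'])
E
```

```text
[441.27558319 300.72007914  53.93227493] [179.24083874  -0.90385494   0.69750505] [ 0.1732604   0.33493536 -0.59453821] [0.0049649  0.01049094 0.00468732] 0.2510430493707671
```

Request:
servo_tool:
  deltas:
    - {"dx":0,"dy":0,"dz":-10,"turn":0}
    - {"dx":0,"dy":0,"dz":-20,"turn":0}
    - {"dx":0,"dy":0,"dz":-30,"turn":0}
    - {"dx":0,"dy":0,"dz":-30,"turn":0}
    - {"dx":0,"dy":0,"dz":-20,"turn":0}
    - {"dx":0,"dy":0,"dz":-10,"turn":0}
    - {"dx":0,"dy":0,"dz":0,"turn":0}
    - {"dx":0,"dy":0,"dz":0,"turn":0}
    - {"dx":0,"dy":0,"dz":0,"turn":0}
    - {"dx":0,"dy":0,"dz":0,"turn":0}

```text
clock: 11.37
tcp_pos: [437.6, 301.4, 178.8]
ee_rot: [179.1, -0.6, 0.7]
force: [-0.1, -0.7, -1.4]
gripper_width: 0.25
```

```bash
python3 - <<'E'
from h import *
s,d=snap('wrist','w8.png');print(s['tcp_pos'],s['ee_rot'],s['force'],s['gripper_width'],tool(s,[517.5,.5,190]))
s6=dict(tcp_pos=[513.438,2.0326,193.959],ee_rot=[179.44,-1.5667,1.508])
print('w6 stud',ray(s6,d,(320.,241.5),86),'hex c',ray(s6,d,(160+315/2,120+222/2),64),'nuts',np.mean([ray(s6,d,(160+a/2,120+b/2),44) for a,b in [(275,48),(474,174),(351,353),(159,246)]],0))
E
```

```text
[437.59468459 301.35251022 178.75341673] [179.08411078  -0.63462537   0.69656991] [-0.0916944  -0.66965029 -1.35699621] 0.2499986532501732 [ 76.4 301.9  -5.6]
w6 stud [519.   3.  86.] hex c [518.    3.2  64. ] nuts [518.7   1.6  44. ]
```

View pics/w8.png

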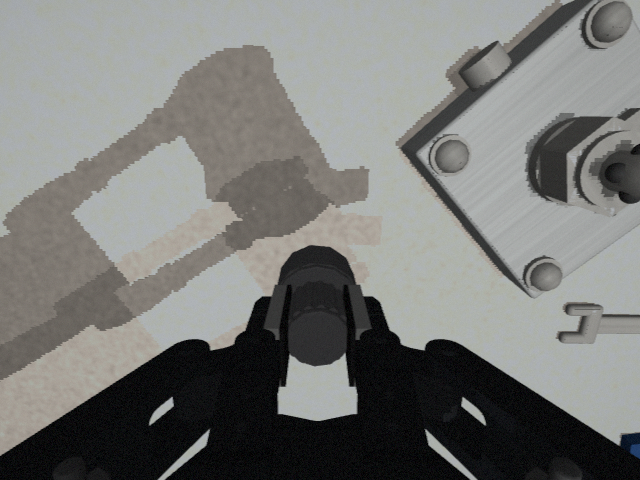

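The cap is held upright in the jaws at (318,310). Carrying it over the stud.

Request:
servo_tool:
  deltas:
    - {"dx":5,"dy":20,"dz":-3,"turn":0}
    - {"dx":8,"dy":36,"dz":-3,"turn":0}
    - {"dx":8,"dy":36,"dz":-3,"turn":0}
    - {"dx":8,"dy":36,"dz":-3,"turn":0}
    - {"dx":8,"dy":36,"dz":-3,"turn":0}
    - {"dx":8,"dy":36,"dz":-3,"turn":0}
    - {"dx":8,"dy":36,"dz":-3,"turn":0}
    - {"dx":8,"dy":30,"dz":-2,"turn":0}
    - {"dx":6,"dy":20,"dz":0,"turn":0}
    - {"dx":0,"dy":0,"dz":0,"turn":0}
    - {"dx":0,"dy":0,"dz":0,"turn":0}
    - {"dx":0,"dy":0,"dz":0,"turn":0}
    - {"dx":0,"dy":0,"dz":0,"turn":0}
    - {"dx":0,"dy":0,"dz":0,"turn":0}

```text
clock: 12.58
tcp_pos: [503.6, 5.6, 186.9]
ee_rot: [178.9, 1.3, 1.0]
force: [0.1, -0.0, -0.5]
gripper_width: 0.25
```

```bash
python3 - <<'E'
from h import *
s=r.state();print(s['tcp_pos'],s['ee_rot'],s['force'],s['gripper_width'],s['qvel'].round(1),tool(s,[518,0,160]))
E
```

```text
[503.6361866    5.5576     186.87262736] [178.85491599   1.25276342   1.01178228] [ 0.11897958 -0.03861479 -0.46168028] 0.24986196927522017 [ 1.1 -0.   0.6  0.3 -0.   0.3] [14.8  5.3 26.7]
```

Request:
servo_tool:
  deltas:
    - {"dx":4,"dy":1.5,"dz":5,"turn":0}
    - {"dx":5,"dy":2,"dz":6,"turn":0}
    - {"dx":5,"dy":1.5,"dz":6,"turn":0}
    - {"dx":1,"dy":0,"dz":5,"turn":0}
    - {"dx":0,"dy":0,"dz":0,"turn":0}
    - {"dx":0,"dy":0,"dz":0,"turn":0}
    - {"dx":0,"dy":0,"dz":0,"turn":0}
    - {"dx":0,"dy":0,"dz":0,"turn":0}
    - {"dx":0,"dy":0,"dz":0,"turn":0}

```text
clock: 13.33
tcp_pos: [519.2, 3.5, 160.9]
ee_rot: [178.9, 1.4, 1.4]
force: [-0.6, -0.1, -1.8]
gripper_width: 0.25
```

```bash
cat >> h.py <<'E'
def mouth(s):
    # cap mouth from grasp pose (cap upright at TCP [441.3,300.6,53.9], ee_rot below)
    Rg=Rot([179.24,-.904,.698]);off=Rg.T@np.array([0,0,-53.9]);ax=Rg.T@np.array([0,0,1.])
    R=Rot(s['ee_rot']);p=np.array(s['tcp_pos'])+R@off
    print('tcp',np.round(s['tcp_pos'],1),'rot',np.round(s['ee_rot'],2),'mouth',p.round(1),'axis tilt deg',np.degrees((R@ax)[:2]).round(2),'F',np.round(s['force'],1),'M',np.round(s['moment'],2),'w',round(s['gripper_width'],3),'t',s['clock'],'to seat, tool axes',(R.T@(np.array([518,0,68])-p)).round(1))
E
python3 - <<'E'
from h import *
mouth(r.state())
E
```

```text
tcp [519.2   3.5 160.9] rot [178.9    1.37   1.35] mouth [517.1   3.2 107.1] axis tilt deg [2.26 0.39] F [-0.6 -0.1 -1.8] M [ 0.01 -0.02 -0.03] w 0.25 t 13.3333 to seat, tool axes [ 1.8  2.4 39.1]
```

Request:
servo_tool:
  deltas:
    - {"dx":0.6,"dy":0.8,"dz":4,"turn":0}
    - {"dx":0.6,"dy":0.8,"dz":5,"turn":0}
    - {"dx":0.6,"dy":0.8,"dz":4,"turn":0}
    - {"dx":0,"dy":0,"dz":2,"turn":0}
    - {"dx":0,"dy":0,"dz":0,"turn":0}
    - {"dx":0,"dy":0,"dz":0,"turn":0}
    - {"dx":0,"dy":0,"dz":0,"turn":0}

```text
clock: 13.92
tcp_pos: [520.8, 0.4, 144.8]
ee_rot: [178.9, 1.3, 1.3]
force: [-0.6, 0.6, -0.8]
gripper_width: 0.252
```

```bash
python3 - <<'E'
from h import *
s,d=snap('scene','s1.png')
mouth(s)
print(proj(s,d,[518,0,88]))
u,v=proj(s,d,[518,0,88]).astype(int)
im=cv2.imread('pics/s1.png');cv2.imwrite('pics/s1c.png',cv2.convertScaleAbs(cv2.resize(im[v-60:v+60,u-60:u+60],None,fx=5,fy=5,interpolation=2),alpha=1.4))
E
```

```text
tcp [5.208e+02 4.000e-01 1.448e+02] rot [178.9    1.31   1.33] mouth [518.8  -0.   91. ] axis tilt deg [2.2  0.39] F [-0.6  0.6 -0.8] M [ 0.07 -0.01 -0.01] w 0.252 t 13.9167 to seat, tool axes [-0.2 -0.5 23. ]
[303.8 223.8]
```

View pics/s1c.png

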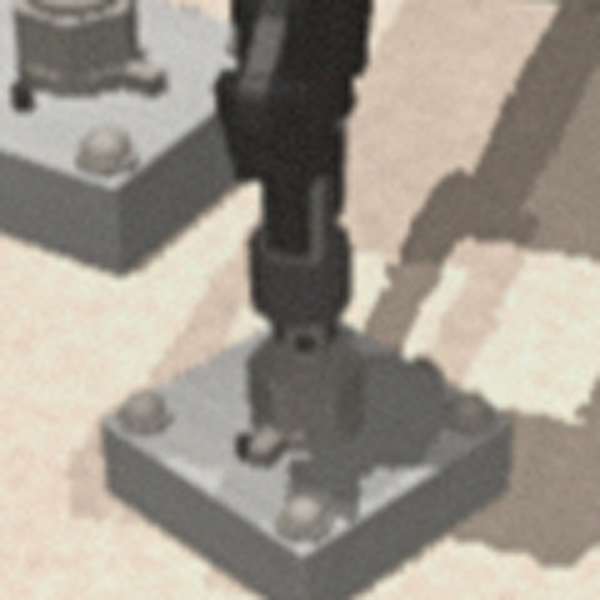

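The cap (skirt 250–350, centre 300) sits over the stud and ring (centre about 304), about 1 mm towards −y. The lug is against the pin at (250,445). I'm correcting by 1 mm and lowering.

Request:
servo_tool:
  deltas:
    - {"dx":0,"dy":-1,"dz":3,"turn":0}
    - {"dx":0,"dy":0,"dz":3,"turn":0}
    - {"dx":0,"dy":0,"dz":3,"turn":0}
    - {"dx":0,"dy":0,"dz":1,"turn":0}
    - {"dx":0,"dy":0,"dz":0,"turn":0}
    - {"dx":0,"dy":0,"dz":0,"turn":0}

```text
clock: 14.47
tcp_pos: [520.7, 1.4, 134.1]
ee_rot: [178.9, 1.3, 1.3]
force: [-0.6, -0.8, -1.0]
gripper_width: 0.249
```

```bash
python3 -c "
from h import *
mouth(r.state())"
```

```text
tcp [520.7   1.4 134.1] rot [178.9    1.27   1.34] mouth [518.7   1.   80.2] axis tilt deg [2.17 0.39] F [-0.6 -0.8 -1. ] M [-0.03  0.    0.01] w 0.249 t 14.4667 to seat, tool axes [-0.4  0.8 12.3]
```

Request:
servo_tool:
  deltas:
    - {"dx":0,"dy":0,"dz":2,"turn":0}
    - {"dx":0,"dy":0,"dz":2,"turn":0}
    - {"dx":0,"dy":0,"dz":2,"turn":0}

```text
clock: 14.72
tcp_pos: [520.8, 1.3, 130.4]
ee_rot: [178.9, 1.2, 1.3]
force: [-3.9, -0.1, 10.3]
gripper_width: 0.25
```

```bash
python3 -c "
from h import *
mouth(r.state())"
```

```text
tcp [520.8   1.3 130.4] rot [178.89   1.17   1.35] mouth [518.9   1.   76.6] axis tilt deg [2.06 0.4 ] F [-3.9 -0.1 10.3] M [-0.    0.9   0.03] w 0.25 t 14.7167 to seat, tool axes [-0.8  0.8  8.6]
```

Request:
servo_tool:
  deltas:
    - {"dx":-0.4,"dy":0,"dz":2.5,"turn":0}
    - {"dx":-0.4,"dy":0,"dz":2.5,"turn":0}
    - {"dx":0,"dy":0,"dz":2,"turn":0}
    - {"dx":0,"dy":0,"dz":2,"turn":0}

```text
clock: 15.05
tcp_pos: [520.6, 1.3, 130.1]
ee_rot: [178.9, 0.8, 1.3]
force: [-5.1, 1.8, 9.1]
gripper_width: 0.245
```

```bash
python3 -c "
from h import *
mouth(r.state())"
```

```text
tcp [520.6   1.3 130.1] rot [178.88   0.78   1.35] mouth [519.    1.   76.2] axis tilt deg [1.68 0.4 ] F [-5.1  1.8  9.1] M [0.05 1.01 0.  ] w 0.245 t 15.05 to seat, tool axes [-0.9  0.8  8.3]
```

Request:
servo_tool:
  deltas:
    - {"dx":-0.8,"dy":0,"dz":3.5,"turn":0}
    - {"dx":-0.8,"dy":0,"dz":4,"turn":0}
    - {"dx":-0.5,"dy":0,"dz":4,"turn":0}
  force: 115

```text
clock: 15.3
tcp_pos: [519.3, 1.4, 124.3]
ee_rot: [178.9, 0.4, 1.4]
force: [0.1, 0.9, -1.0]
gripper_width: 0.245
```

```bash
python3 -c "
from h import *
mouth(r.state())"
```

```text
tcp [519.3   1.4 124.3] rot [178.89   0.44   1.37] mouth [518.    1.   70.4] axis tilt deg [1.33 0.38] F [ 0.1  0.9 -1. ] M [ 0.19 -0.02  0.02] w 0.245 t 15.3 to seat, tool axes [-0.   1.   2.4]
```

Past the peak with the mouth about 2.4 mm up. I'm pressing it home.

Request:
servo_tool:
  deltas:
    - {"dx":0,"dy":0,"dz":3,"turn":0}
    - {"dx":0,"dy":0,"dz":3,"turn":0}
    - {"dx":0,"dy":0,"dz":3.5,"turn":0}
    - {"dx":0,"dy":0,"dz":3.5,"turn":0}
    - {"dx":0,"dy":0,"dz":3.5,"turn":0}

```text
clock: 15.72
tcp_pos: [519.1, 1.3, 121.4]
ee_rot: [178.8, 0.1, 1.4]
force: [-8.9, 0.8, 17.7]
gripper_width: 0.246
```

```bash
python3 -c "
from h import *
mouth(r.state())"
```

```text
tcp [519.1   1.3 121.4] rot [1.7885e+02 7.0000e-02 1.3700e+00] mouth [518.2   0.9  67.5] axis tilt deg [0.96 0.42] F [-8.9  0.8 17.7] M [ 0.17  1.76 -0.02] w 0.246 t 15.7167 to seat, tool axes [-0.2  0.9 -0.5]
```

Request:
servo_tool:
  deltas:
    - {"dx":-0.8,"dy":0,"dz":3.5,"turn":0}
    - {"dx":-0.8,"dy":0,"dz":3.5,"turn":0}
    - {"dx":-0.8,"dy":0,"dz":3.5,"turn":0}
    - {"dx":-0.5,"dy":0,"dz":3.5,"turn":0}
    - {"dx":-0.5,"dy":0,"dz":3.5,"turn":0}
    - {"dx":-0.5,"dy":0,"dz":3.5,"turn":0}
    - {"dx":-0.5,"dy":0,"dz":3.5,"turn":0}
    - {"dx":-0.5,"dy":0,"dz":3.5,"turn":0}

```text
clock: 16.38
tcp_pos: [518.0, 1.2, 121.3]
ee_rot: [178.8, -1.3, 1.4]
force: [-6.6, 1.1, 17.4]
gripper_width: 0.244
```

```bash
python3 -c "
from h import *
mouth(r.state())"
```

```text
tcp [518.    1.2 121.3] rot [178.8   -1.29   1.4 ] mouth [518.3   0.8  67.4] axis tilt deg [-0.4   0.43] F [-6.6  1.1 17.4] M [0.2  1.73 0.02] w 0.244 t 16.3833 to seat, tool axes [-0.3  0.8 -0.6]
```

Request:
servo_tool:
  deltas:
    - {"dx":-1.9,"dy":0,"dz":3.5,"turn":0}
    - {"dx":-1.9,"dy":0,"dz":3.5,"turn":0}
    - {"dx":-1.9,"dy":0,"dz":3.5,"turn":0}

```text
clock: 16.63
tcp_pos: [517.0, 1.3, 121.5]
ee_rot: [178.8, -2.3, 1.4]
force: [-2.8, 1.7, 15.6]
gripper_width: 0.245
```

```bash
python3 - <<'E'
from h import *
mouth(r.state())
s,d=snap('scene','s2.png')
mouth(r.state())
u,v=proj(s,d,[518,0,88]).astype(int)
im=cv2.imread('pics/s2.png');cv2.imwrite('pics/s2c.png',cv2.convertScaleAbs(cv2.resize(im[v-60:v+60,u-60:u+60],None,fx=5,fy=5,interpolation=2),alpha=1.4))
E
```

```text
tcp [517.    1.3 121.5] rot [178.79  -2.29   1.42] mouth [518.3   0.9  67.6] axis tilt deg [-1.4   0.42] F [-2.8  1.7 15.6] M [ 0.21  0.65 -0.01] w 0.245 t 16.6333 to seat, tool axes [-0.3  0.9 -0.4]
tcp [516.9   1.3 121.5] rot [178.78  -2.32   1.43] mouth [518.2   0.9  67.6] axis tilt deg [-1.42  0.42] F [-1.4  0.5 14.5] M [ 0.19  0.55 -0.05] w 0.242 t 16.6833 to seat, tool axes [-0.2  0.9 -0.4]
```

View pics/s2c.png

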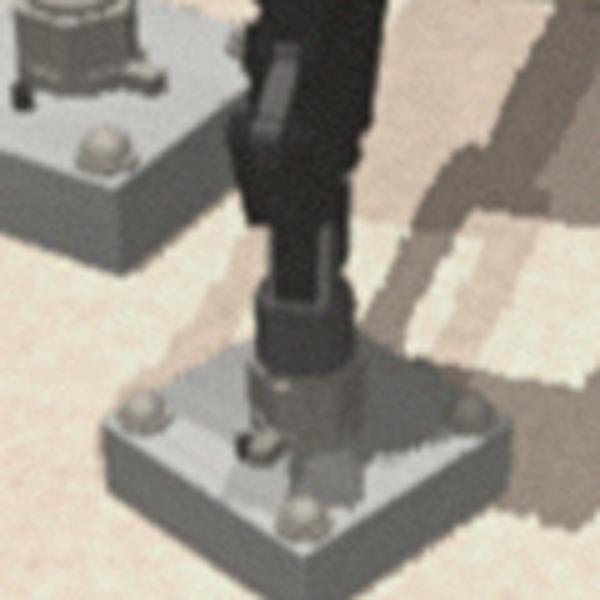

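The cap rim sits on the shoulder with no gap and the lug is still at the pin (250,445). The gripper leans −1.4°, so I'm easing that back while keeping the push.

Request:
servo_tool:
  deltas:
    - {"dx":1.2,"dy":0,"dz":3.5,"turn":0}
    - {"dx":1.2,"dy":0,"dz":3.5,"turn":0}

```text
clock: 16.85
tcp_pos: [518.6, 1.2, 121.4]
ee_rot: [178.8, -2.4, 1.4]
force: [-14.9, 2.1, 22.8]
gripper_width: 0.241
```

```bash
python3 -c "
from h import *
mouth(r.state())"
```

```text
tcp [518.6   1.2 121.4] rot [178.76  -2.35   1.42] mouth [520.    0.8  67.5] axis tilt deg [-1.46  0.45] F [-14.9   2.1  22.8] M [ 0.14  3.31 -0.06] w 0.241 t 16.85 to seat, tool axes [-2.   0.7 -0.5]
```

Request:
servo_tool:
  deltas:
    - {"dx":-0.5,"dy":0,"dz":3.5,"turn":0}
    - {"dx":-0.3,"dy":0,"dz":3.7,"turn":0}

```text
clock: 17.02
tcp_pos: [518.3, 1.2, 121.5]
ee_rot: [178.7, -2.6, 1.4]
force: [-8.8, 0.3, 21.2]
gripper_width: 0.241
```

```bash
python3 - <<'E'
from h import *
mouth(r.state())
for i in range(4): snap('scene')
mouth(r.state())
E
```

```text
tcp [518.3   1.2 121.5] rot [178.74  -2.56   1.43] mouth [519.9   0.8  67.6] axis tilt deg [-1.67  0.45] F [-8.8  0.3 21.2] M [ 0.17  2.12 -0.08] w 0.241 t 17.0167 to seat, tool axes [-1.9  0.7 -0.4]
tcp [518.3   1.2 121.5] rot [178.74  -2.56   1.43] mouth [519.9   0.8  67.6] axis tilt deg [-1.67  0.45] F [-8.9  1.9 20.1] M [ 0.18  2.   -0.06] w 0.246 t 17.2167 to seat, tool axes [-1.9  0.8 -0.5]
```

The push holds steady at about 20 N with the cap at shoulder height. Handing in.

```bash
python3 -c "
from h import *
print(r.hand_in()); mouth(r.state())"
```

```text
the job is handed in; nothing more can be done
None
the job is handed in; nothing more can be done
```

I turned the locking ring on the smallest block about 62° clockwise onto its stop, then pressed the dust cap over the stud and handed in at 17.2 s while still pushing down. No verdict was reported.

**Ring:** the turning moment rose from 0.2 to 3.4 N·m as it reached the stop. The wrist and scene pictures show the lug against the pin, still so after the cap was on.

**Cap:** the push stalled near 8 mm above the shoulder at about 10 N, then gave way. It went solid with the mouth at about 67.5 mm by the arm's reading, against 68 mm for the seat. The last scene picture shows no gap at the shoulder. At hand-in the push was steady at about 20 N down, with the cap held at 115 N.

**Not clean:**
- **Side force:** about 9 N was still pressing along x at the end.
- **Tilt:** the gripper leaned 1.7° away from its angle when it picked up the cap. Taken as a rigid grip, that would put the mouth about 1.9 mm off axis. The force and moment readings suggest the cap turned slightly in the jaws and sits flat, but I did not confirm that in a picture.

I did not go near the gauge or the spool. The spanner was in the wrist view while I fetched the cap but was not touched. I viewed 11 pictures against a budget of 10.

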